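# Hang an ink roller in spring clips that hold

### The job

Take the clean black ink roller from its drying cradle, hang it by its axle in an empty pair of spring clips on the bench rack and press it fully home on its seats, level at both ends; then give it a steady tug straight up to make sure the clips hold it. One of the two empty pairs has gone slack though it looks the same: if the roller lifts free, reseat it in the other pair and tug it again there. Leave the roller hanging in the clips that held it, let go, and do not disturb the other roller, the tins or the tin lid.

Things in the scene. Friction and masses are not known exactly. Their poses are not given: they have to be found in the camera images.
- roller: The clean ink roller, first lying in the cradle: black rubber 45 mm in diameter, 130 mm long, on a steel axle 10 mm in diameter, 216 mm over all, with an 18 mm collar 11 mm long beside the rubber at each end. Origin at its middle on the axis, x along the axle (either way round fits; it may have rolled). Weighs 3.3 to 4.6 N. Take it across the middle of the rubber from above.
- hung_roller: A rust-red roller of the same size, already hanging in the third pair of clips of the rack; leave it alone. Origin at its middle, x along its axle.
- rack: Beech bench rack, fixed: two rails along its y, 408 mm long, 184 mm apart centre to centre, tops 78 mm above the bench; between them only a cross bar at either end (top 36 mm high). Origin under its middle, on the bench. Each rail carries three spring-steel clips, 14 mm wide; a hung roller's axle points along the rack's x and lies in one clip on each rail, 92 mm from its middle.
- slot_a (a point): Where a hung roller's middle lies in the pair of clips at the rack's +y end: on the axis, 85 mm above the bench, axes as the rack's. A clip is two sprung jaws with a flared mouth upward. The axle, lowered straight and within 3 mm sideways, meets them about 16 mm above its seat, is through by 7 mm above it and drops on a steel plate. It can shift 8 mm either way along x there.
- slot_b (a point): The same for the middle pair, 115 mm from slot_a. Two pairs are empty, one holds the red roller; which, and which empty pair is slack, changes. A sound pair takes up to 10 N of push, beyond the roller's weight, to snap in. Seated, the roller can rise 1 mm before it meets the jaws; these hold at least 18 N of lift, weight included, and give less than 2 mm up to 15 N.
- slot_c (a point): The same for the pair at the rack's -y end, 115 mm from slot_b. A slack pair lets the roller in with hardly any push and out again at under 7 N, its weight included. A fair tug is a straight lift of 10 to 15 N in all, the roller's weight included, held for about half a second; a pull beyond 18 N can tear it out of sound clips too.
- cradle: Plywood drying cradle, fixed: a board 212 x 86 mm, 12 mm thick, with a V-notched block 16 mm thick at either end (92 mm from the middle, 70 mm high) in which the axle lies 62 mm above the bench. Origin under its middle; the roller lies along its x. The rubber stands clear all round, 27 mm above the board.
- red_tin: Open ink tin with red ink, 82 mm in diameter, 78 mm high, on the bench; origin under its centre, z up. Leave alone.
- white_tin: Closed ink tin with a white lid, 85 mm in diameter, 87 mm high; origin under its centre. Leave alone.
- grey_tin: Closed dark grey ink tin, 85 mm in diameter, 97 mm high; origin under its centre. Leave alone.
- tin_lid: White tin lid 86 mm in diameter, 12 mm high, lying flat on the bench; origin under its centre. Leave alone.
Things that resemble listed ones, but are neither listed nor needed, are in the scene too. Several things have the shape of the roller; the one meant has the colours described above.

How it is judged (in metres and radians):
On the way, in this order (a step that is already met when the one before it is completed fails the run):
1. the roller lies fully home in a pair of clips, level, down on its seat plates (((horizontal distance between roller and slot_a below 0.013 m and y of roller in the frame of slot_a between -0.004 and 0.004 m and z of roller in the frame of slot_a between -0.003 and 0.0035 m and angle between the x axis of roller and the x axis of rack, either way round below 0.035 rad) or (horizontal distance between roller and slot_b below 0.013 m and y of roller in the frame of slot_b between -0.004 and 0.004 m and z of roller in the frame of slot_b between -0.003 and 0.0035 m and angle between the x axis of roller and the x axis of rack, either way round below 0.035 rad) or (horizontal distance between roller and slot_c below 0.013 m and y of roller in the frame of slot_c between -0.004 and 0.004 m and z of roller in the frame of slot_c between -0.003 and 0.0035 m and angle between the x axis of roller and the x axis of rack, either way round below 0.035 rad)) and contact force between roller and rack above 0.5 N), for 0.1 s.
2. it is tugged up off its seat plates, the clips of one pair hold it down with over 3.5 N (a lift of about 8 N, its weight included), and it stays home (((horizontal distance between roller and slot_a below 0.013 m and y of roller in the frame of slot_a between -0.004 and 0.004 m and z of roller in the frame of slot_a between -0.003 and 0.0035 m and angle between the x axis of roller and the x axis of rack, either way round below 0.035 rad) or (horizontal distance between roller and slot_b below 0.013 m and y of roller in the frame of slot_b between -0.004 and 0.004 m and z of roller in the frame of slot_b between -0.003 and 0.0035 m and angle between the x axis of roller and the x axis of rack, either way round below 0.035 rad) or (horizontal distance between roller and slot_c below 0.013 m and y of roller in the frame of slot_c between -0.004 and 0.004 m and z of roller in the frame of slot_c between -0.003 and 0.0035 m and angle between the x axis of roller and the x axis of rack, either way round below 0.035 rad)) and contact force between roller and rack below 1 N and (contact force between roller and clips_1 above 3.5 N or contact force between roller and clips_2 above 3.5 N or contact force between roller and clips_3 above 3.5 N)), for 0.2 s.
At the end, for the whole second after the job is handed in: The roller hangs at rest in the clips of one slot: its middle within 13 mm of that slot in plan and 4 mm across the axle, between 3 mm below and 3.5 mm above the seated height, axle within 0.035 rad of the rack's x; the red roller has moved less than 12 mm; the robot has let go (((horizontal distance between roller and slot_a below 0.013 m and y of roller in the frame of slot_a between -0.004 and 0.004 m and z of roller in the frame of slot_a between -0.003 and 0.0035 m and angle between the x axis of roller and the x axis of rack, either way round below 0.035 rad) or (horizontal distance between roller and slot_b below 0.013 m and y of roller in the frame of slot_b between -0.004 and 0.004 m and z of roller in the frame of slot_b between -0.003 and 0.0035 m and angle between the x axis of roller and the x axis of rack, either way round below 0.035 rad) or (horizontal distance between roller and slot_c below 0.013 m and y of roller in the frame of slot_c between -0.004 and 0.004 m and z of roller in the frame of slot_c between -0.003 and 0.0035 m and angle between the x axis of roller and the x axis of rack, either way round below 0.035 rad)) and linear speed of roller below 0.02 m/s and distance of hung_roller from where it was at the start of the episode below 0.012 m); the robot touches nothing.
It fails at once if the red roller is pushed out of place (more than 12 mm) (distance of hung_roller from where it was at the start of the episode above 0.012 m).
It fails at once if a tin or the tin lid is shifted by more than 25 mm (distance of any of red_tin, white_tin, grey_tin, tin_lid from where it was at the start of the episode above 0.025 m).
It also fails if it takes over 64 s, if anything falls off the work surface, if the arm or the gripper's body presses on something with over 40 N, if the wrist force passes 120 N, or if a joint passes its speed limit or range.

### The arm

A 6-joint arm with a two-finger parallel gripper is mounted at the origin on the work surface. World frame = base frame: x ahead of the robot, y to its left, z up, the work surface at z = 0. Lengths are in m, angles in degrees, forces in N, time in s.
With the tool pointing down it reaches from about 0.275 to 0.725 m from the base axis. Payload 15.9 kg.
Tool frame: the origin (TCP) lies on the mounting face of the last link; the fingertips stand 173 mm ahead of it and the grasp point (between the pads) lies 155 mm ahead of it; y points along the fingers, z is the direction in which the jaws open and shut, and the axes are right-handed (so a half turn about y gives the same grasp; the last joint's range is limited). The gripper opens to 85 mm and grips with 20 to 120 N. Pads are 22 mm wide; open, the fingers measure 114 mm over their backs; the gripper's body (76 mm by 85 mm) begins 54 mm behind the grasp point. The pads swing forward as they close: fully open they stand 13 mm farther back than shut.
Start: joints at [76.49, 12.198, -1.971, 75.831, 0, 90], TCP at [0.117, 0.486, 0.405] pointing down, gripper open.
Joint ranges: [-170.91, 170.91], [-42.67, 98.43], [-65.05, 77.54], [-120.47, 116.71], [-90, 82.35], [-180, 180]. Speed limits (degrees/s): [108.29, 108.29, 136.94, 147.25, 180, 180].

### API

Orientations are given as a 3x3 rotation matrix whose columns are the frame's x, y, z axes.
In Python, from bench import r gives the robot as it stands.
- The arm moves only by the tool drive_tool, never from a script. Its arguments are lists of equal length, an entry for each row: "offset": the shift along the tool's x, y, z each as a share of 750 mm, from -1 to 1, a list of three; "dr": the turn, a rotation vector about the tool's x, y, z each as a share of 360 degrees, from -1 to 1, a list of three; "jaw": the opening, from -1 (shut) to 1 (fully open), so that 0 is half open. In form: {"offset": [[x, y, z], ...], "dr": [[rx, ry, rz], ...], "jaw": [jaw, ...]}. A call has 1 to 10 rows; each row is the pose to reach, as a shift and turn from the pose commanded when the call began, along the tool's axes at that moment, turning the shorter way round; what a row does not reach only later rows make up. A row lasts 1/8 s, in which the tool goes at most 62.5 mm and 10.7 degrees, less where a joint would pass 70% of its speed; a pose out of reach is approached as far as the arm can. A call with a number of a shift or a turn outside -1 to 1 is refused whole. A call with a gripper value outside its range is refused whole. The fingers move at their own pace and stop on an object; "force" is the grip in N (left out, the last holds). Time passes only in rows, so rows that repeat a pose let the fingers close. It gives the time, the measured TCP pose, the force and the opening at its end, in the units of the state.
- r.read_state(): the state, without advancing time (a new reading comes with each control period).
- r.grab_frame(name): name is "side" or "top" or "wrist"; returns a dict with "frame" (420x560x3 uint8, red, green, blue), "vfov" (degrees; the focal length in pixels is half the picture's height over the tangent of half this angle, whatever the lens; pixels are square), "cx", "cy" (the principal point, pixels), "world_to_cam" (4x4, takes a point from world to camera coordinates). Camera axes: x right, y up, looking along -z (the intrinsics and any distortion apply to the point x, -y, -z); pixel columns grow to the right and rows downward; lengths in m; the calibration is good to about 2 mm. A picture is of the moment at which its call begins. There is no depth.
- r.sign_off(): hands the job in, once; it reports no verdict.
The state is a dict: "time_s": time; "qpos": joint angles; "dq": joint speeds; "tau": joint torques, N m; "tool_pos": TCP position; "ee_rot": TCP orientation; "contact_force": force on the tool from outside, world axes, zero at the start; "moment": the same for the moment, N m; "finger_gap": finger opening in m.
Only numpy, scipy, OpenCV 4.12 (cv2) and the standard library are available. Lean on these libraries where they do the work, as an engineer would, in place of code of your own. Each camera call takes 0.05 s, during which the arm holds its last target. There are 200 camera calls.

## Working session

There is one attempt and no reset: what is moved stays moved. The work goes in short steps, Python scripts to look and compute and a tool call to move; the robot and the scene stay as the last step left them, time stands still between calls to the robot, and variables do not carry over. Pictures are saved under pics/ and viewed, about 8 in all and at most 12, crops included, and the job is handed in when it is done.

Besides the shell and the picture viewer there is one more tool, called after ">>>" as name(argument=value, ...) on one line, values as JSON. drive_tool: Moves the arm, as the interface text tells. Its arguments: {"type":"object","properties":{"offset":{"type":"array","items":{"type":"array","items":{"type":"number","minimum":-1,"maximum":1}}},"dr":{"type":"array","items":{"type":"array","items":{"type":"number","minimum":-1,"maximum":1}}},"jaw":{"type":"array","items":{"type":"number"}},"force":{"type":"number"}},"required":["offset","dr","jaw"]}

```bash
mkdir -p pics; python3 - <<'E'
from bench import r
import cv2,pickle
s=r.read_state();print(s)
for n in("top","side"):
    f=r.grab_frame(n);pickle.dump(f,open(n+".pkl","wb"))
    cv2.imwrite(f"pics/{n}0.png",f["frame"][:,:,::-1]);print(n,f["vfov"],f["cx"],f["cy"],f["world_to_cam"],[k for k in f])
E
```

```text
{'time_s': 0.0, 'qpos': array([ 7.64900757e+01,  1.22248260e+01, -2.00721606e+00,  7.58296829e+01,
       -2.27693536e-04,  9.00005213e+01]), 'dq': array([ 0.02419296, -0.04538475, -0.00870846,  0.0316588 ,  0.06628064,
       -0.00700703]), 'tau': array([ 1.67378939e-04, -6.86165214e+01,  4.87115300e+01,  1.75956439e-02,
        1.03341799e-04, -3.71321858e-05]), 'tool_pos': array([0.11677668, 0.48603657, 0.40422294]), 'ee_rot': array([[ 9.72327346e-01, -2.47808743e-04,  2.33622497e-01],
       [-2.33622628e-01, -1.04842163e-03,  9.72326781e-01],
       [ 3.98380111e-06, -9.99999420e-01, -1.07730275e-03]]), 'contact_force': array([ 0.11002099, -0.41089061,  0.11860833]), 'moment': array([0.02326648, 0.00747807, 0.04809126]), 'finger_gap': 0.08530210103395212}
top 50.76282937518562 283.8645438574745 197.4924541333187 [[ 0.02042454 -0.9997253  -0.01149649 -0.00676539]
 [ 0.99406831  0.01907769  0.10707121 -0.47794359]
 [-0.10682248 -0.01361518  0.99418489 -1.26590761]
 [ 0.          0.          0.          1.        ]] ['frame', 'vfov', 'cx', 'cy', 'world_to_cam']
side 51.0175372336739 276.5256849927044 209.82777449063565 [[ 0.97151796 -0.23577062  0.02377136 -0.4576256 ]
 [ 0.10669214  0.52478456  0.84452232 -0.11686601]
 [-0.21158839 -0.81793238  0.53499249 -1.26368938]
 [ 0.          0.          0.          1.        ]] ['frame', 'vfov', 'cx', 'cy', 'world_to_cam']
```

View pics/top0.png

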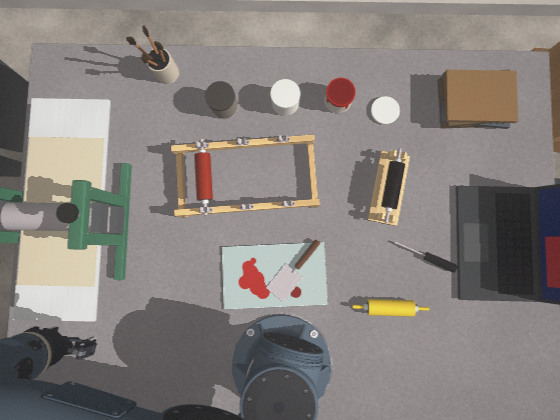

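View pics/side0.png

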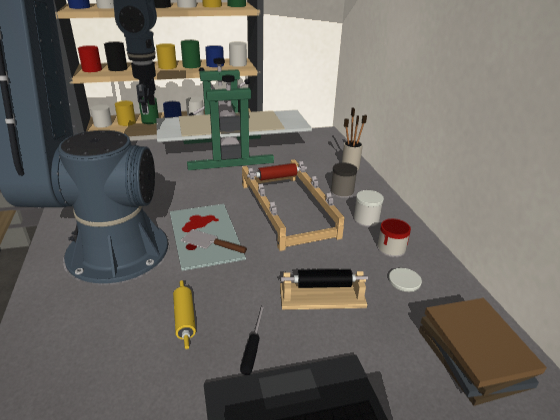

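The top view shows the black roller in its cradle at about (394,186). The rack spans (175-318, 137-215), with the red roller in its left pair at (204,176). The empty pairs are at columns 243 and about 285. The tins lie above the rack, and the lid is at (385,110). The side view agrees.

```bash
cat > h.py <<'E'
import numpy as np,cv2
def ray(f,p,z):
    "pixels -> world points on plane z"
    p=np.atleast_2d(p).astype(float);fr=f["frame"];F=fr.shape[0]/2/np.tan(np.radians(f["vfov"]/2))
    W=f["world_to_cam"];R=W[:3,:3];c=-R.T@W[:3,3]
    d=np.c_[(p[:,0]-f["cx"])/F,-(p[:,1]-f["cy"])/F,-np.ones(len(p))]@R
    return c+d*((z-c[2])/d[:,2])[:,None]
def proj(f,P):
    P=np.atleast_2d(P);F=f["frame"].shape[0]/2/np.tan(np.radians(f["vfov"]/2));W=f["world_to_cam"]
    q=P@W[:3,:3].T+W[:3,3];return np.c_[f["cx"]+F*q[:,0]/-q[:,2],f["cy"]-F*q[:,1]/-q[:,2]]
def rect(mask,box):
    x0,y0,x1,y1=box;m=np.zeros_like(mask);m[y0:y1,x0:x1]=mask[y0:y1,x0:x1]
    c=max(cv2.findContours(m,cv2.RETR_EXTERNAL,cv2.CHAIN_APPROX_NONE)[0],key=cv2.contourArea)
    return cv2.minAreaRect(c),c
def rep(f,name,mask,box,z):
    rc,c=rect(mask,box);b=cv2.boxPoints(rc);w=ray(f,b,z)
    e=[w[1]-w[0],w[2]-w[1]];L=[np.linalg.norm(v) for v in e];l=e[int(L[1]>L[0])]
    print(name,"px",np.round(rc[0],1),"world",np.round(w.mean(0),4),"size",np.round(sorted(L),4),"long axis deg",round(np.degrees(np.arctan2(l[1],l[0]))%180,2))
    return w
def masks(f):
    h=cv2.cvtColor(f["frame"],cv2.COLOR_RGB2HSV);H,S,V=cv2.split(h)
    return dict(black=((V<55)*255).astype(np.uint8),red=(((H<8)|(H>172))&(S>140)&(V>60)).astype(np.uint8)*255,
      wood=((H>10)&(H<28)&(S>70)&(V>110)).astype(np.uint8)*255)
E
python3 - <<'E'
import pickle;from h import *
f=pickle.load(open("top.pkl","rb"));m=masks(f)
rep(f,"black",m["black"],(375,150,415,225),.062)
rep(f,"red",m["red"],(185,145,225,210),.085)
k=cv2.morphologyEx(m["wood"],cv2.MORPH_CLOSE,np.ones((5,5)))
w=rep(f,"rack",k,(165,125,328,225),.078);print(w.round(3))
rep(f,"cradle",k,(360,140,420,235),.07)
E
```

```text
black px [390.9 183.6] world [ 0.5199 -0.3006  0.062 ] size [0.0289 0.1309] long axis deg 168.64
red px [203.5 175.5] world [0.5295 0.2285 0.085 ] size [0.0408 0.1293] long axis deg 4.76
rack px [244.2 175.5] world [0.5334 0.1151 0.078 ] size [0.2066 0.414 ] long axis deg 95.21
[[ 0.617  0.332  0.078]
 [ 0.655 -0.081  0.078]
 [ 0.449 -0.098  0.078]
 [ 0.412  0.307  0.078]]
cradle px [388.8 186.4] world [ 0.5112 -0.2929  0.07  ] size [0.0832 0.211 ] long axis deg 169.4
```

>>> drive_tool(offset=[[0.764,0,-0.898],[0.764,0,-0.898],[0.764,0,-0.898],[0.764,0,-0.898],[0.764,0,-0.898],[0.764,0,-0.898],[0.764,0,-0.898],[0.764,0,-0.898],[0.764,0,-0.898],[0.764,0,-0.898]], dr=[[0,-0.008,0],[0,-0.008,0],[0,-0.008,0],[0,-0.008,0],[0,-0.008,0],[0,-0.008,0],[0,-0.008,0],[0,-0.008,0],[0,-0.008,0],[0,-0.008,0]], jaw=[1,1,1,1,1,1,1,1,1,1])

```text
time_s: 1.35
tool_pos: [0.3887, -0.0486, 0.4047]
ee_rot: [[0.983, 0.0, 0.185], [-0.185, 0.0, 0.983], [0.0, -1.0, 0.0]]
contact_force: [1.2, 1.3, 0.8]
finger_gap: 0.0852
```

>>> drive_tool(offset=[[0.22,0,-0.29],[0.22,0,-0.29],[0.22,0,-0.29],[0.22,0,-0.29],[0.22,0,-0.29],[0.22,0,-0.29],[0.22,0,-0.29],[0.22,0,-0.29]], dr=[[0,0,0],[0,0,0],[0,0,0],[0,0,0],[0,0,0],[0,0,0],[0,0,0],[0,0,0]], jaw=[1,1,1,1,1,1,1,1])

```text
time_s: 2.35
tool_pos: [0.5102, -0.2898, 0.4051]
ee_rot: [[0.983, 0.0, 0.184], [-0.184, -0.0, 0.983], [0.0, -1.0, -0.0]]
contact_force: [0.2, -0.1, -0.0]
finger_gap: 0.0853
```

```bash
python3 - <<'E'
from bench import r
import cv2,pickle
from h import *
f=r.grab_frame("wrist");pickle.dump(f,open("w1.pkl","wb"))
cv2.imwrite("pics/w1.png",f["frame"][:,:,::-1]);print(f["vfov"],f["world_to_cam"],r.read_state()["tool_pos"])
print(proj(f,[[.517,-.303,.062]]))
E
```

```text
59.325086714604716 [[ 1.83476710e-01  9.83024012e-01 -2.97515427e-04  1.92700265e-01]
 [-9.40729600e-01  1.75494824e-01 -2.90222996e-01  5.68484818e-01]
 [-2.85243962e-01  5.35290419e-02  9.56958998e-01 -2.18779783e-01]
 [ 0.00000000e+00  0.00000000e+00  0.00000000e+00  1.00000000e+00]] [ 0.51021358 -0.28990113  0.40515534]
[[268.77302524 197.03236571]]
```

View pics/w1.png

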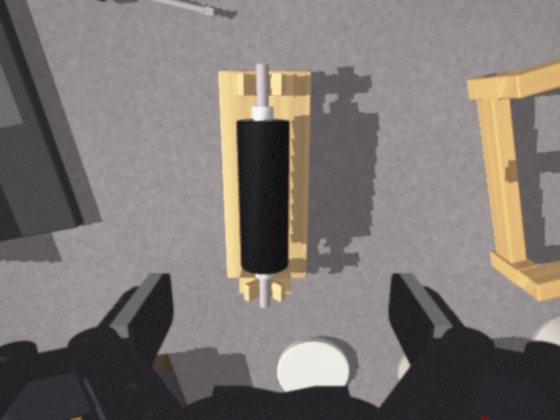

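The roller lies nearly upright in the picture. The rubber covers columns 237-289 and rows 120-272, and the axle ends are at (262,66) and (265,306).

```bash
python3 - <<'E'
import pickle;from h import *
f=pickle.load(open("w1.pkl","rb"))
g=cv2.cvtColor(f["frame"],cv2.COLOR_RGB2GRAY)
m=((g<45)*255).astype(np.uint8)
rc,c=rect(m,(225,100,300,285));p=c[:,0]
# axis line: mid of left/right edges per row
rows=range(135,255,10);mid=[[p[p[:,1]==y][:,0].min()/2+p[p[:,1]==y][:,0].max()/2,y] for y in rows]
W=ray(f,np.array(mid),.062)
v=np.polyfit(W[:,0],W[:,1],1);print("axis deg",np.degrees(np.arctan(v[0])),"rect",rc)
e=ray(f,[[262.5,65],[265,307]],.062);print(e,np.linalg.norm(e[0]-e[1]),e.mean(0))
x=e.mean(0)[0];print("line y at mid",np.polyval(v,x))
E
```

```text
axis deg -10.59004335330546 rect ((262.5, 196.5), (151.0, 49.0), 90.0)
[[ 0.41004241 -0.28706788  0.062     ]
 [ 0.62377161 -0.32765483  0.062     ]] 0.21754877865936392 [ 0.51690701 -0.30736135  0.062     ]
line y at mid -0.3075992282936963
```

>>> drive_tool(offset=[[0.0132,0,-0.0213],[0.0132,0.08,-0.0213],[0.0132,0.14,-0.0213],[0.0132,0.19,-0.0213],[0.0132,0.23,-0.0213],[0.0132,0.256,-0.0213],[0.0132,0.256,-0.0213],[0.0132,0.256,-0.0213]], dr=[[0,0,0],[0,0,0],[0,0,0],[0,0,0],[0,0,0],[0,0,0],[0,0,0],[0,0,0]], jaw=[1,1,1,1,1,1,1,1], force=60)

```text
time_s: 3.4
tool_pos: [0.5175, -0.3081, 0.2139]
ee_rot: [[0.983, 0.001, 0.184], [-0.184, -0.001, 0.983], [0.001, -1.0, -0.0]]
contact_force: [-0.5, -0.6, -0.2]
finger_gap: 0.0856
```

>>> drive_tool(offset=[[0,0,0],[0,0,0],[0,0,0],[0,0,0],[0,0,0],[0,0,0],[0,0,0],[0,0,0]], dr=[[0,0,0],[0,0,0],[0,0,0],[0,0,0],[0,0,0],[0,0,0],[0,0,0],[0,0,0]], jaw=[-0.3,-0.7,-1,-1,-1,-1,-1,-1])

```text
time_s: 4.4
tool_pos: [0.5176, -0.3071, 0.2134]
ee_rot: [[0.983, 0.002, 0.183], [-0.183, 0.003, 0.983], [0.001, -1.0, 0.003]]
contact_force: [1.8, 12.8, 8.6]
finger_gap: 0.0435
```

>>> drive_tool(offset=[[0,-0.02,0],[0,-0.06,0],[0,-0.11,0],[0,-0.17,0],[0,-0.22,0],[0,-0.22,0],[0,-0.22,0]], dr=[[0,0,0],[0,0,0],[0,0,0],[0,0,0],[0,0,0],[0,0,0],[0,0,0]], jaw=[-1,-1,-1,-1,-1,-1,-1])

```text
time_s: 5.28
tool_pos: [0.517, -0.3082, 0.377]
ee_rot: [[0.983, -0.001, 0.185], [-0.185, 0.0, 0.983], [-0.001, -1.0, 0.0]]
contact_force: [-0.1, 0.2, -3.8]
finger_gap: 0.0434
```

>>> drive_tool(offset=[[-0.0533,0,0.485],[-0.0533,0,0.485],[-0.0533,0,0.485],[-0.0533,0,0.485],[-0.0533,0,0.485],[-0.0533,0,0.485],[-0.0533,0,0.485],[-0.0533,0,0.485],[-0.0533,0,0.485],[-0.0533,0,0.485]], dr=[[0,-0.0435,0],[0,-0.0435,0],[0,-0.0435,0],[0,-0.0435,0],[0,-0.0435,0],[0,-0.0435,0],[0,-0.0435,0],[0,-0.0435,0],[0,-0.0435,0],[0,-0.0435,0]], jaw=[-1,-1,-1,-1,-1,-1,-1,-1,-1,-1])

```text
time_s: 6.52
tool_pos: [0.545, 0.0557, 0.3776]
ee_rot: [[0.996, -0.0, -0.086], [0.086, -0.0, 0.996], [-0.0, -1.0, -0.0]]
contact_force: [0.6, -0.1, -2.9]
finger_gap: 0.0435
```

```bash
python3 - <<'E'
from bench import r
import cv2,pickle
from h import *
f=r.grab_frame("wrist");pickle.dump(f,open("w2.pkl","wb"))
cv2.imwrite("pics/w2.png",cv2.resize(f["frame"][:,:,::-1],(800,600)));print(r.read_state()["tool_pos"])
E
```

```text
[0.54499904 0.05585638 0.3776449 ]
```

View pics/w2.png

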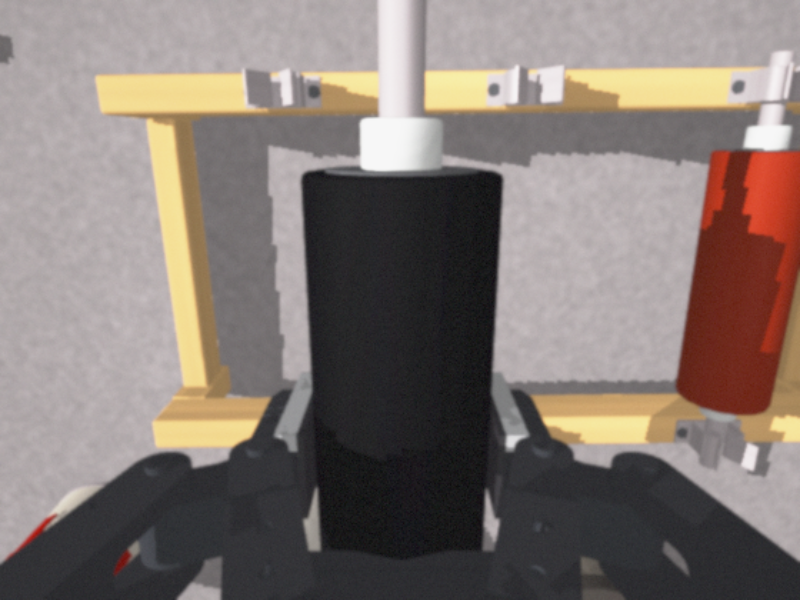

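The near rail's clips are at 800-px positions (283,88), (527,85) and (770,82). The rail ends are at (98,76)-(102,114) for the near rail and (157,400)-(155,445) for the far one. The red roller is at the right.

```bash
python3 - <<'E'
import pickle;from h import *
f=pickle.load(open("w2.pkl","rb"));k=.7
I=f["frame"][:,:,::-1]
cv2.imwrite("pics/w2c.png",cv2.resize(I[35:90,60:420],None,fx=2.2,fy=2.2,interpolation=cv2.INTER_CUBIC))
print("rail ends",ray(f,np.array([[98,76],[102,114],[168,400],[155,418]])*k,.078).round(4).tolist())
for n,p in dict(a=(277,88),b=(534,85),red=(773,85)).items():
    for z in(.085,.1):print(n,z,ray(f,np.array(p)*k,z).round(4)[0])
m=masks(f)["wood"]
# near-rail edges: first/last wood row per column
for nm,(a,b) in dict(near=(40,90),far=(270,315)).items():
    top=[];bot=[]
    for x in list(range(85,165,4))+list(range(310,335,4))+list(range(405,500,4)):
        y=np.flatnonzero(m[a:b,x])
        if len(y)>12: top.append((x,a+y[0]));bot.append((x,a+y[-1]))
    for q in (top,bot):
        if len(q)>5:
            W=ray(f,q,.078);v,r_=cv2.fitLine(W[:,:2].astype(np.float32),cv2.DIST_HUBER,0,.01,.01).reshape(2,2)
            print(nm,len(q),"dir deg",np.degrees(np.arctan2(v[1],v[0]))%180,"pt",r_)
E
```

```text
rail ends [[0.4544, -0.0971, 0.078], [0.4714, -0.0965, 0.078], [0.6227, -0.0711, 0.078], [0.6348, -0.079, 0.078]]
a 0.085 [ 0.4529 -0.0111  0.085 ]
a 0.1 [ 0.4539 -0.0077  0.1   ]
b 0.085 [0.4413 0.1073 0.085 ]
b 0.1 [0.443  0.1039 0.1   ]
red 0.085 [0.4318 0.2174 0.085 ]
red 0.1 [0.434  0.2077 0.1   ]
near 51 dir deg 95.56782 pt [0.4383379  0.06136241]
near 51 dir deg 95.54967 pt [0.45482388 0.08385983]
far 34 dir deg 93.69552 pt [0.60333514 0.08533659]
far 34 dir deg 95.57447 pt [0.63688153 0.08864668]
```

View pics/w2c.png

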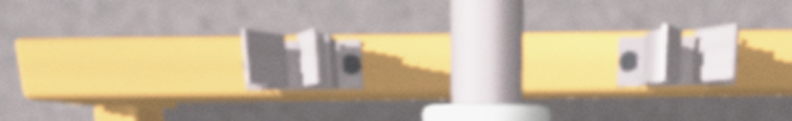

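Rail-end geometry and the clip pixels agree, giving an axle yaw of 5.56° and empty slots at about (0.546, 0.0005) and (0.535, 0.115). I'll go above the end slot and check the alignment from close up.

>>> drive_tool(offset=[[-0.005,0,-0.0736],[-0.005,0.05,-0.0736],[-0.005,0.1,-0.0736],[-0.005,0.1355,-0.0736],[-0.005,0.1355,-0.0736],[-0.005,0.1355,-0.0736]], dr=[[0,-0.00175,0],[0,-0.00175,0],[0,-0.00175,0],[0,-0.00175,0],[0,-0.00175,0],[0,-0.00175,0]], jaw=[-1,-1,-1,-1,-1,-1])

```text
time_s: 7.32
tool_pos: [0.5465, 0.0011, 0.2773]
ee_rot: [[0.995, 0.001, -0.098], [0.098, 0.0, 0.995], [0.001, -1.0, -0.0]]
contact_force: [0.3, 0.4, -3.7]
finger_gap: 0.0436
```

```bash
python3 - <<'E'
from bench import r
import cv2,pickle
from h import *
f=r.grab_frame("wrist");pickle.dump(f,open("w3.pkl","wb"))
g=r.grab_frame("side");pickle.dump(g,open("s3.pkl","wb"))
a=f["frame"];cv2.imwrite("pics/w3.png",cv2.resize(np.vstack([np.hstack([a,g["frame"]])])[:,:,::-1],(800,300)))
A=cv2.resize(a[0:150,150:450],None,fx=2.6,fy=2.6);u=proj(g,[[.546,.0005,.1]])[0].astype(int)
B=cv2.resize(g["frame"][u[1]-40:u[1]+40,u[0]-105:u[0]+105],(780,297),interpolation=cv2.INTER_CUBIC)
cv2.imwrite("pics/w3.png",np.vstack([cv2.resize(A,(780,300)),B])[:,:,::-1])
s=r.read_state();print(s["tool_pos"],s["ee_rot"].round(4),u)
E
```

```text
[0.5466289  0.00125497 0.27752772] [[ 9.951e-01  2.100e-03 -9.850e-02]
 [ 9.850e-02 -0.000e+00  9.951e-01]
 [ 2.100e-03 -1.000e+00 -2.000e-04]] [301 201]
```

View pics/w3.png

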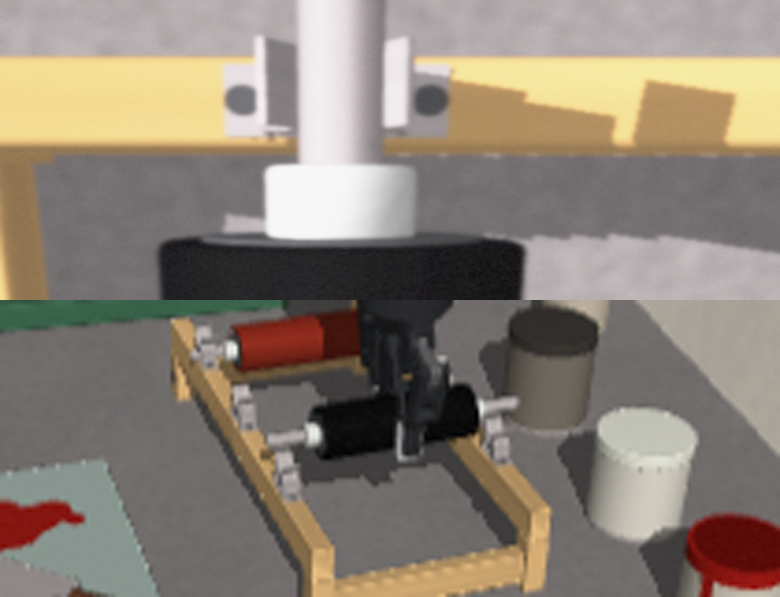

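The axle is centred at column 342 in the upper crop, and the clip's screws are at 240 and 431 (mid 335.5), so there is a small offset to convert. The collar-side end is at row ~165 and the clip spans rows 65-135.

```bash
python3 - <<'E'
import pickle;from h import *
f=pickle.load(open("w3.pkl","rb"))
sx,sy=300/780,150/300
P=lambda c,y:[150+c*sx,y*sy]
clip=ray(f,[P(335.5,99),P(240,99),P(431,99)],.079);ax=ray(f,[P(342,99),P(342,20)],.1261)
print(clip.round(4),ax.round(4))
u=np.array([.9953,.0969]);n=np.array([-.0969,.9953])
t=np.array([.5466,.0012])
print("axle across rel TCP",(ax[:,:2]-t)@n,"clip",(clip[0,:2]-t)@n,"clip along",(clip[0,:2]-t)@u)
E
```

```text
[[ 0.4535 -0.0099  0.079 ]
 [ 0.455  -0.0252  0.079 ]
 [ 0.452   0.0054  0.079 ]] [[ 0.4587 -0.0084  0.1261]
 [ 0.4481 -0.0095  0.1261]]
axle across rel TCP [-0.00105024 -0.00107523] clip -0.002028452204727766 clip along -0.09376976248066164
```

>>> drive_tool(offset=[[-0.002,0,-0.0013],[-0.002,0.008,-0.0013],[-0.002,0.016,-0.0013],[-0.002,0.024,-0.0013],[-0.002,0.028,-0.0013],[-0.002,0.028,-0.0013]], dr=[[0,0,0],[0,0,0],[0,0,0],[0,0,0],[0,0,0],[0,0,0]], jaw=[-1,-1,-1,-1,-1,-1])

```text
time_s: 8.18
tool_pos: [0.5446, 0.0002, 0.2548]
ee_rot: [[0.995, -0.001, -0.099], [0.099, 0.0, 0.995], [-0.001, -1.0, 0.0]]
contact_force: [1.0, -0.5, -3.4]
finger_gap: 0.0433
```

>>> drive_tool(offset=[[0,0.003,0],[0,0.006,0],[0,0.009,0],[0,0.012,0],[0,0.015,0],[0,0.018,0],[0,0.021,0],[0,0.0225,0],[0,0.0225,0]], dr=[[0,0,0],[0,0,0],[0,0,0],[0,0,0],[0,0,0],[0,0,0],[0,0,0],[0,0,0],[0,0,0]], jaw=[-1,-1,-1,-1,-1,-1,-1,-1,-1])

```text
time_s: 9.3
tool_pos: [0.5447, 0.0002, 0.2381]
ee_rot: [[0.995, -0.0, -0.099], [0.099, -0.0, 0.995], [-0.0, -1.0, 0.0]]
contact_force: [-0.6, -0.1, -3.8]
finger_gap: 0.0436
```

>>> drive_tool(offset=[[0,0.001,0],[0,0.002,0],[0,0.003,0],[0,0.003,0],[0,0.003,0]], dr=[[0,0,0],[0,0,0],[0,0,0],[0,0,0],[0,0,0]], jaw=[-1,-1,-1,-1,-1])

```text
time_s: 9.93
tool_pos: [0.5447, 0.0002, 0.2365]
ee_rot: [[0.995, 0.001, -0.099], [0.099, 0.0, 0.995], [0.001, -1.0, -0.0]]
contact_force: [-4.1, -0.7, 5.5]
finger_gap: 0.0438
```

>>> drive_tool(offset=[[0,-0.001,0],[0,-0.002,0],[0,-0.003,0],[0,-0.0035,0],[0,-0.004,0],[0,-0.004,0]], dr=[[0,0,0],[0,0,0],[0,0,0],[0,0,0],[0,0,0],[0,0,0]], jaw=[-1,-1,-1,-1,-1,-1])

```text
time_s: 10.68
tool_pos: [0.5447, 0.0002, 0.239]
ee_rot: [[0.995, -0.0, -0.099], [0.099, -0.0, 0.995], [-0.0, -1.0, -0.0]]
contact_force: [-0.2, -0.1, -4.2]
finger_gap: 0.0434
```

>>> drive_tool(offset=[[0,-0.001,0],[0,-0.001,0]], dr=[[0,0,0],[0,0,0]], jaw=[-1,-1])

```text
time_s: 10.92
tool_pos: [0.5448, 0.0002, 0.2398]
ee_rot: [[0.995, 0.0, -0.099], [0.099, 0.0, 0.995], [0.0, -1.0, 0.0]]
contact_force: [-0.1, -0.2, -4.4]
finger_gap: 0.0437
```

>>> drive_tool(offset=[[0,-0.001,0],[0,-0.001,0]], dr=[[0,0,0],[0,0,0]], jaw=[-1,-1])

```text
time_s: 11.18
tool_pos: [0.5448, 0.0002, 0.2406]
ee_rot: [[0.995, 0.0, -0.099], [0.099, 0.0, 0.995], [0.0, -1.0, 0.0]]
contact_force: [-0.1, -0.5, -3.3]
finger_gap: 0.0435
```

>>> drive_tool(offset=[[0,-0.001,0],[0,-0.001,0]], dr=[[0,0,0],[0,0,0]], jaw=[-1,-1])

```text
time_s: 11.42
tool_pos: [0.5448, 0.0002, 0.2413]
ee_rot: [[0.995, 0.0, -0.099], [0.099, -0.0, 0.995], [0.0, -1.0, -0.0]]
contact_force: [-0.8, 0.6, -3.5]
finger_gap: 0.0431
```

No hold beyond the weight, so this pair is slack. I'll lift clear and go to the middle pair.

>>> drive_tool(offset=[[0,-0.005,0],[0,-0.01,0],[0,-0.016,0],[0,-0.024,0],[0,-0.036,0],[0,-0.048,0],[0,-0.048,0]], dr=[[0,0,0],[0,0,0],[0,0,0],[0,0,0],[0,0,0],[0,0,0],[0,0,0]], jaw=[-1,-1,-1,-1,-1,-1,-1])

```text
time_s: 12.3
tool_pos: [0.5451, 0.0002, 0.2782]
ee_rot: [[0.995, 0.002, -0.099], [0.099, 0.0, 0.995], [0.002, -1.0, -0.0]]
contact_force: [0.1, 0.2, -3.3]
finger_gap: 0.0435
```

>>> drive_tool(offset=[[0,0,0.05],[0,0,0.1],[0,0,0.14],[0,0,0.1533],[0,0,0.1533],[0,0,0.1533]], dr=[[0,0,0],[0,0,0],[0,0,0],[0,0,0],[0,0,0],[0,0,0]], jaw=[-1,-1,-1,-1,-1,-1])

```text
time_s: 13.05
tool_pos: [0.5335, 0.1138, 0.2772]
ee_rot: [[0.995, -0.0, -0.098], [0.098, -0.0, 0.995], [-0.0, -1.0, -0.0]]
contact_force: [-0.0, -0.7, -4.5]
finger_gap: 0.0437
```

```bash
python3 - <<'E'
from bench import r
import cv2,pickle
from h import *
f=r.grab_frame("wrist");pickle.dump(f,open("w4.pkl","wb"))
a=f["frame"];cv2.imwrite("pics/w4.png",cv2.resize(a[0:110,130:430],None,fx=2.6,fy=2.6,interpolation=cv2.INTER_CUBIC)[:,:,::-1])
s=r.read_state();print(s["tool_pos"],s["ee_rot"].round(4),s["contact_force"])
E
```

```text
[0.5334734  0.11378293 0.27717335] [[ 9.952e-01 -1.000e-04 -9.770e-02]
 [ 9.770e-02 -2.000e-04  9.952e-01]
 [-1.000e-04 -1.000e+00 -2.000e-04]] [-0.58775572  0.58864408 -4.16125881]
```

View pics/w4.png

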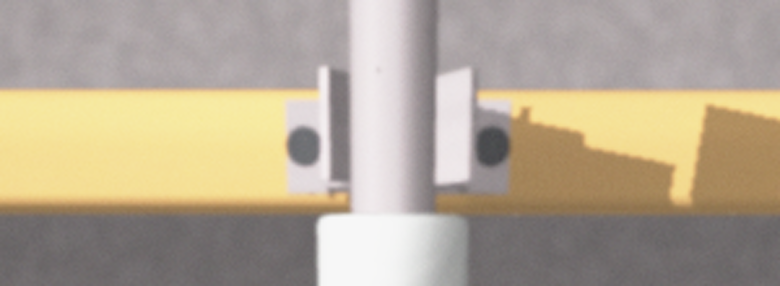

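Screws at crop columns 304 and 492 (mid 398), axle at 393, so the clip lies about 0.85 mm towards +y. I'll correct that and lower.

>>> drive_tool(offset=[[0,0,0.0011],[0,0.008,0.0011],[0,0.016,0.0011],[0,0.024,0.0011],[0,0.028,0.0011],[0,0.028,0.0011]], dr=[[0,0,0],[0,0,0],[0,0,0],[0,0,0],[0,0,0],[0,0,0]], jaw=[-1,-1,-1,-1,-1,-1])

```text
time_s: 13.85
tool_pos: [0.5332, 0.1154, 0.256]
ee_rot: [[0.995, -0.0, -0.099], [0.099, -0.0, 0.995], [-0.0, -1.0, -0.0]]
contact_force: [0.2, -0.2, -3.8]
finger_gap: 0.0433
```

>>> drive_tool(offset=[[0,0.003,0],[0,0.006,0],[0,0.009,0],[0,0.0105,0],[0,0.012,0]], dr=[[0,0,0],[0,0,0],[0,0,0],[0,0,0],[0,0,0]], jaw=[-1,-1,-1,-1,-1])

```text
time_s: 14.48
tool_pos: [0.5338, 0.1155, 0.2481]
ee_rot: [[0.995, 0.002, -0.099], [0.099, 0.001, 0.995], [0.002, -1.0, 0.0]]
contact_force: [-0.3, -1.1, 7.0]
finger_gap: 0.0432
```

>>> drive_tool(offset=[[0,0.003,0],[0,0.006,0],[0,0.009,0],[0,0.0105,0],[0,0.0105,0]], dr=[[0,0,0],[0,0,0],[0,0,0],[0,0,0],[0,0,0]], jaw=[-1,-1,-1,-1,-1])

```text
time_s: 15.1
tool_pos: [0.5329, 0.1154, 0.2387]
ee_rot: [[0.995, -0.001, -0.099], [0.099, -0.0, 0.995], [-0.001, -1.0, -0.0]]
contact_force: [0.8, -1.6, -9.1]
finger_gap: 0.0438
```

Real snap-in resistance here; now press home.

>>> drive_tool(offset=[[0,0.001,0],[0,0.002,0],[0,0.003,0],[0,0.0035,0],[0,0.0035,0],[0,0.0035,0]], dr=[[0,0,0],[0,0,0],[0,0,0],[0,0,0],[0,0,0],[0,0,0]], jaw=[-1,-1,-1,-1,-1,-1])

```text
time_s: 15.85
tool_pos: [0.5333, 0.1155, 0.2368]
ee_rot: [[0.995, 0.0, -0.099], [0.099, 0.0, 0.995], [0.0, -1.0, 0.0]]
contact_force: [-1.7, -0.9, -0.9]
finger_gap: 0.0437
```

>>> drive_tool(offset=[[0,0.001,0],[0,0.0015,0],[0,0.0015,0],[0,0.0015,0]], dr=[[0,0,0],[0,0,0],[0,0,0],[0,0,0]], jaw=[-1,-1,-1,-1])

```text
time_s: 16.35
tool_pos: [0.5333, 0.1155, 0.2364]
ee_rot: [[0.995, 0.001, -0.099], [0.099, 0.0, 0.995], [0.001, -1.0, 0.0]]
contact_force: [-6.9, -2.2, 12.3]
finger_gap: 0.0437
```

>>> drive_tool(offset=[[0,-0.001,0],[0,-0.002,0],[0,-0.003,0],[0,-0.004,0],[0,-0.004,0],[0,-0.004,0]], dr=[[0,0,0],[0,0,0],[0,0,0],[0,0,0],[0,0,0],[0,0,0]], jaw=[-1,-1,-1,-1,-1,-1])

```text
time_s: 17.1
tool_pos: [0.5331, 0.1152, 0.2381]
ee_rot: [[0.995, -0.001, -0.098], [0.098, -0.001, 0.995], [-0.001, -1.0, -0.001]]
contact_force: [1.8, -5.6, -15.8]
finger_gap: 0.0432
```

At 15.8 N the clips are holding, with TCP only about 1 mm above the seat. I'll ease to about 12 N and hold.

>>> drive_tool(offset=[[0,0.0006,0],[0,0.0006,0],[0,0.0006,0],[0,0.0006,0],[0,0.0006,0]], dr=[[0,0,0],[0,0,0],[0,0,0],[0,0,0],[0,0,0]], jaw=[-1,-1,-1,-1,-1])

```text
time_s: 17.73
tool_pos: [0.5331, 0.1153, 0.238]
ee_rot: [[0.995, -0.001, -0.099], [0.099, -0.0, 0.995], [-0.001, -1.0, -0.0]]
contact_force: [-0.7, -4.9, -12.1]
finger_gap: 0.0435
```

>>> drive_tool(offset=[[0,0.001,0],[0,0.0018,0],[0,0.002,0],[0,0.002,0]], dr=[[0,0,0],[0,0,0],[0,0,0],[0,0,0]], jaw=[-1,-1,-1,-1])

```text
time_s: 18.23
tool_pos: [0.5335, 0.1156, 0.2369]
ee_rot: [[0.995, 0.001, -0.099], [0.099, 0.0, 0.995], [0.001, -1.0, 0.0]]
contact_force: [-0.4, -1.6, -3.6]
finger_gap: 0.0436
```

>>> drive_tool(offset=[[0,0,0],[0,0,0],[0,0,0],[0,0,0],[0,0,0],[0,0,0]], dr=[[0,0,0],[0,0,0],[0,0,0],[0,0,0],[0,0,0],[0,0,0]], jaw=[-0.2,0.3,0.8,0.8,0.8,0.8])

```text
time_s: 18.98
tool_pos: [0.5333, 0.1154, 0.2367]
ee_rot: [[0.995, 0.0, -0.099], [0.099, 0.0, 0.995], [0.0, -1.0, 0.0]]
contact_force: [-0.0, 0.2, 0.2]
finger_gap: 0.0772
```

>>> drive_tool(offset=[[0,-0.02,0],[0,-0.06,0],[0,-0.12,0],[0,-0.19,0],[0,-0.24,0],[0,-0.24,0],[0,-0.24,0]], dr=[[0,0,0],[0,0,0],[0,0,0],[0,0,0],[0,0,0],[0,0,0],[0,0,0]], jaw=[0.8,0.8,0.8,0.8,0.8,0.8,0.8])

```text
time_s: 19.85
tool_pos: [0.5331, 0.1154, 0.4167]
ee_rot: [[0.995, 0.0, -0.099], [0.099, 0.0, 0.995], [0.0, -1.0, 0.0]]
contact_force: [-0.1, -0.2, -0.1]
finger_gap: 0.0771
```

```bash
python3 - <<'E'
from bench import r
import cv2,pickle
from h import *
f=r.grab_frame("wrist");g=r.grab_frame("side")
u=proj(g,[[.534,.115,.085]])[0].astype(int)
B=cv2.resize(g["frame"][u[1]-60:u[1]+60,u[0]-80:u[0]+80],(400,300))
cv2.imwrite("pics/w5.png",np.hstack([cv2.resize(f["frame"],(400,300)),B])[:,:,::-1])
m=((cv2.cvtColor(f["frame"],cv2.COLOR_RGB2GRAY)<45)*255).astype(np.uint8)
rep(f,"black",m,(220,80,340,280),.085)
for P in([.5335,.1155,.085],[.426,.105,.085],[.641,.126,.085]):print(proj(f,[P]).round(1))
E
```

```text
black px [281. 188.] world [0.5353 0.1148 0.085 ] size [0.0425 0.1365] long axis deg 6.9
[[282.1 191. ]]
[[282.5  52. ]]
[[281.8 304.4]]
```

View pics/w5.png

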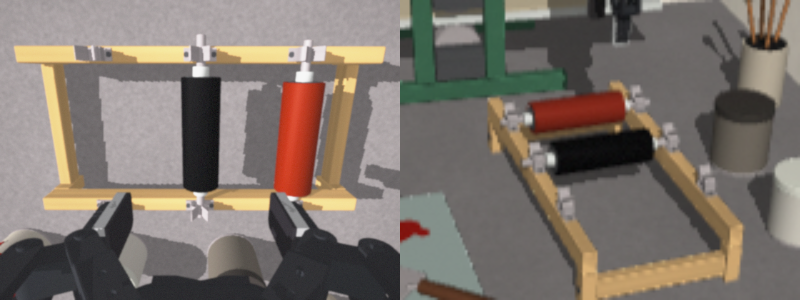

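The black roller hangs level in the middle pair of clips at wrist view (200,133). The red roller is undisturbed at (300,138), and the gripper is clear. Handing in.

```bash
python3 -c "
from bench import r
print(r.sign_off())"
```

```text
the job is handed in; nothing more can be done
None
```

The black roller now hangs in the middle pair of clips. That pair held a steady tug, the gripper has let go, and the job is handed in.

- **End pair (slack):** I tried the empty pair at the end of the rack first. The roller went in with hardly any push and lifted free with no force beyond its weight (about 3.8 N).
- **Middle pair (held):** It took a real push to snap in, and I pressed it home with about 12 N. The tug held at about 12 N for about 0.6 s, with the tool only about 1 mm above its seated height.
- **Off target:** Before I eased it back, the tug briefly read 15.8 N. That is over the 15 N you called fair, but under the 18 N that can tear the roller out.
- **Last check:** After release the final pictures showed the roller seated and level in the middle pair. The red roller looked undisturbed and the gripper was clear, with no contact force. The measured position was within about 2 mm of the estimated slot. The crude rubber outline gave a yaw of 6.9° against the rack's 5.6°, which I put down to perspective, since the tool stood at 5.7° when it let go.
- **Not re-measured:** I did not measure the tins or the lid again, but the arm made no contact with them on the way.

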